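# Open the counterweighted gate and send the board carrier through

### The arm

A 7-joint arm with a two-finger parallel gripper is mounted at the origin on the work surface. World frame = base frame: x ahead of the robot, y to its left, z up, the work surface at z = 0. Lengths are in m, angles in rad, forces in N, time in s.
With the tool pointing down it reaches from about 0.35 to 0.9 m from the base axis. Payload 8.1 kg.
Tool frame: the origin (TCP) lies at the very end of the fingers, on their centre line; the grasp point (between the pads) lies 19 mm behind it; x points along the fingers, y is the direction in which the jaws open and shut, and the axes are right-handed (so a half turn about x gives the same grasp; the last joint's range is limited). The gripper opens to 92 mm and grips with 3 to 60 N. Pads are 19 mm wide; open, the fingers measure 130 mm over their backs; the gripper's body (75 mm by 190 mm) begins 47 mm behind the grasp point.
Start: joints at [1.154, 0.434, 0.025, 1.573, -0.012, 1.134, -0.075], TCP at [0.193, -0.595, 0.227] pointing down, gripper open.
Joint ranges: [-2.62, 2.62], [-0.44, 2.09], [-1.27, 1.32], [0.08, 2.57], [-1.32, 4.46], [0.12, 2], [-2.74, 2.74]. Speed limits (rad/s): [2.22, 2.22, 3.01, 3.01, 3.14, 3.14, 3.14].

### API

Orientations are given as a rotation vector (axis times angle).
In Python, from cell import * gives the robot as it stands.
- The arm moves only by the shell command python3 -m handwheel 'ROWS' [FORCE]. ROWS is JSON, a list of rows, each a list of 7 numbers: the opening, from 0 (shut) to 1 (fully open), then the shift along the tool's x, y, z in m, then the turn, a rotation vector about the tool's x, y, z in rad. A call has 1 to 10 rows; each row shifts and turns the commanded pose from where the row before left it, along the tool's axes as they then stand; what a row does not reach is not made up. A row lasts 1/10 s, in which the tool goes at most 50 mm and 8.59 degrees, less where a joint would pass 70% of its speed; a pose out of reach is approached as far as the arm can. A call is refused whole if a number of a shift passes 0.05 or a number of a turn 0.15, either way. A call with a gripper value outside its range is refused whole. The fingers move at their own pace and stop on an object; FORCE is the grip in N (left out, the last holds). Time passes only in rows, so rows that do not move let the fingers close. It gives the time, the measured TCP pose, the force and the opening at its end, in the units of the state.
- observe(): the state, without advancing time (a new reading comes with each control period).
- get_image(name): name is "scene" or "top" or "wrist"; returns (picture, depth): 480x640x3 uint8, blue, green, red; 480x640 float32, m along the optical axis (not along the pixel's ray), 0 where there is no reading.
- get_calibration(name): a dict with "camera_matrix" (3x3 intrinsics, pixels), "pose" (4x4, takes a point from camera to world coordinates). Camera axes: x right, y down, z forward; pixel columns grow to the right and rows downward; lengths in m; the calibration is good to about 2 mm. A picture is of the moment at which its call begins: read the wrist's pose just before it. get_calibration takes no time and is no camera call; for the wrist camera it gives the pose at the moment of the call.
- sign_off(): hands the job in, once; it reports no verdict.
The state is a dict: "clock": time; "joints": joint angles; "dq": joint speeds; "joint_efforts": joint torques, N m; "position": TCP position; "ee_rot": TCP orientation; "force": force on the tool from outside, world axes, zero at the start; "ft_torque": the same for the moment, N m; "width": opening from 0.0 (shut) to 1.0 (fully open).
Only numpy, scipy, OpenCV 4.12 (cv2) and the standard library are available. Lean on these libraries where they do the work, as an engineer would, in place of code of your own. Each camera call takes 0.05 s, during which the arm holds its last target. There are 200 camera calls.

### The job

Push the counterweighted gate arm of the transfer fixture up past its balance point, so that it stays raised by itself, then push the board carrier along its track, through the open gate, until it rests against the end stop. Nothing needs to be gripped: the carrier must stay down on its track and never be lifted or tipped, and everything else on the bench stays where it is.

Things in the scene. Friction and masses are not known exactly. Their poses are not given: they have to be found in the camera images.
- fixture: Fixed metal fixture. Origin: on the bench (z=0), mid-track, under the lowered gate arm. y runs along the track to the end stop, x away from the robot, z up; turned a little about z. Base plate 12 mm thick, x -75 to 140, y -232 to 178 mm. Track: channel along y between two rails, inner faces x = -55 and 55, 8 mm wide, tops 22 mm above the bench.
- end_stop (a point): Middle of the near face of the end stop, a steel bar across the far (+y) end of the track, 126 mm wide, 12 mm thick, top 44 mm above the bench. Site at fixture x 0, y 160, z 28 mm, axes as the fixture's.
- gate (a joint): Gate arm angle about its level hinge (rad). 0: lowered, level, free end towards the robot (fixture -x) across the track; grows as the free end rises; upper stop 1.75 (10 degrees past upright). Gravity pulls it to 0 below the balance point (about 0.85), and to 1.75 beyond it, in a second or two (damped). Raising takes 1 to 3 N at the handle, along its path.
- gate_hinge (a point): On the hinge axis (parallel to fixture y) at fixture x 110, y 0, z 115 mm; turns with the arm. Held by a post of two steel cheeks, fixture x 94 to 126, y +/-30 to 38, 130 mm high. A dark steel counterweight on the arm (44 mm diameter, 50 mm long) is centred 44 mm behind and 40 mm above the hinge when lowered.
- gate_handle (a point): Centre of the dark steel round cross handle at the arm's free end: 16 mm diameter, 100 mm long, parallel to the hinge (T shape), 210 mm from it; 115 mm above the bench when lowered, 25 mm beyond the plate's near edge, nothing under it. The arm is a straight 12 mm steel bar. Axes as the fixture's when lowered; they turn with the arm.
- carrier: Loose black tray, 105 (x) by 120 (y) by 10 mm, 0.4 to 0.85 kg, in the track, with green board and finned heatsink 50 x 50 mm at y = 12 mm, top 117 mm over the underside: too tall for the lowered arm. Origin: centre of the underside, 12 mm above the bench; axes as the fixture's. Against the end stop its origin is at fixture y = 100 mm.
- carrier_push (a point): Middle of the outer (-y) face of the carrier's black push plate, at the end away from the end stop: plate 80 mm wide, 6 mm thick, top 55 mm over the carrier's underside. Site at carrier x 0, y -60, z 45 mm. Pushing it towards +y slides the carrier with 2 to 11 N.
- screwdriver: Bystander: loose black-handled screwdriver, 180 mm long, lying on the bench near the fixture's near edge.
- jar: Bystander: loose closed jar of 48 mm diameter, 70 mm high, on the bench near the fixture's near edge. Origin: centre of its underside.
- cup: Bystander: small clear loose cup, 36 mm diameter, 35 mm high, standing on the base plate beside the far rail. Origin: centre of its underside.
- shield: Bystander: loose aluminium shielding case, 80 x 60 x 22 mm, on the bench at the robot's left.
- screwtray: Bystander: loose white divided tray, 110 x 150 x 30 mm, on the bench at the robot's left.
- spool: Bystander: loose grey spool, 56 mm diameter, 40 mm high, standing on the bench at the robot's right.
- meter: Bystander: loose black hand-held meter, 150 x 75 x 32 mm, lying on the bench at the robot's right.
Mind the look-alikes: they are no part of the job. Leave any blue or yellow look-alike of the carrier alone.

How it is judged:
On the way, in this order (a step that is already met when the one before it is completed fails the run):
1. the gate arm is raised past its balance point and stands at its upper stop, not held, with the carrier still before the gate (value of joint gate above 1.6 rad and contact force between the fingers and gate below 0.1 N and y of carrier in the frame of fixture below 0 m), for 0.2 s.
2. the carrier has been pushed through to the end stop (y of carrier in the frame of fixture above 0.094 m and value of joint gate above 1.6 rad), for 0.2 s.
At the end, for the whole second after the job is handed in: The gate arm stands raised by itself (joint above 1.6 rad), and the carrier lies flat in its track, at rest, against the end stop (within 6 mm) (all of step 2 and z of carrier in the frame of fixture below 0.016 m and angle between carrier's own z axis and vertical below 0.05 rad and linear speed of carrier below 0.02 m/s); the robot touches nothing.
It fails at once if the carrier is lifted from its track (more than 8 mm) or tipped (z of carrier in the frame of fixture above 0.02 m or angle between carrier's own z axis and vertical above 0.15 rad).
It fails at once if a bystander is moved (more than 25 mm) or knocked over (distance of any of screwdriver, jar, cup, shield, screwtray, spool, meter from where it was at the start of the episode above 0.025 m or angle between any of jar, cup, shield, screwtray, spool, meter's own z axis and vertical above 0.5 rad).
It also fails if it takes over 59 s, if anything falls off the work surface, if the arm or the gripper's body presses on something with over 40 N, if the wrist force passes 120 N, or if a joint passes its speed limit or range.

## Working session

There is one attempt and no reset: what is moved stays moved. The work goes in short steps, Python scripts to look and compute and a shell command to move; the robot and the scene stay as the last step left them, time stands still between calls to the robot, and variables do not carry over. Pictures are saved under pics/ and viewed, about 8 in all and at most 12, crops included, and the job is handed in when it is done.

```bash
mkdir -p pics; ls; python3 - <<'E'
from cell import *
import cv2
s=observe();print(s)
for n in("scene","top"):
    im,d=get_image(n);cv2.imwrite(f"pics/{n}0.png",im);import numpy as np;np.savez(f"{n}0.npz",im=im,d=d)
    c=get_calibration(n);print(n,c)
E
```

```text
pics
{'clock': 0.0, 'joints': array([ 1.15441317,  0.43523551,  0.02495652,  1.57409913, -0.01157688,
        1.13400188, -0.075099  ]), 'dq': array([-0.00068199, -0.0009778 ,  0.00021482,  0.00305419, -0.00153935,
       -0.00211647, -0.00014633]), 'joint_efforts': array([ 1.03710521e-03, -6.67850518e+01,  9.85643081e-01, -3.14460683e+01,
       -6.03769999e-02,  4.26385424e-02,  1.36416920e-04]), 'position': array([ 0.19269958, -0.59400941,  0.22593623]), 'ee_rot': array([ 2.05232619,  0.32628876, -2.05316958]), 'force': array([ 0.44658218,  0.29838557, -0.09417704]), 'ft_torque': array([-0.0110796 , -0.03572175, -0.02485082]), 'width': 1.0038777149310376}
scene {'camera_matrix': array([[598.45230359,   0.        , 327.91932104],
       [  0.        , 598.45230359, 243.97168628],
       [  0.        ,   0.        ,   1.        ]]), 'pose': array([[-0.45358114,  0.56352405, -0.69043812,  1.43815918],
       [ 0.89101997,  0.27053503, -0.36454658,  0.49536282],
       [-0.01864307, -0.78054561, -0.62482077,  0.97961086],
       [ 0.        ,  0.        ,  0.        ,  1.        ]])}
top {'camera_matrix': array([[485.74069869,   0.        , 317.81299918],
       [  0.        , 485.74069869, 239.52183898],
       [  0.        ,   0.        ,   1.        ]]), 'pose': array([[-0.02670623, -0.97808676,  0.20647776,  0.21300354],
       [-0.99964064,  0.02660936, -0.0032467 , -0.00698952],
       [-0.00231868, -0.20649027, -0.97844591,  1.2520481 ],
       [ 0.        ,  0.        ,  0.        ,  1.        ]])}
```

View pics/scene0.png

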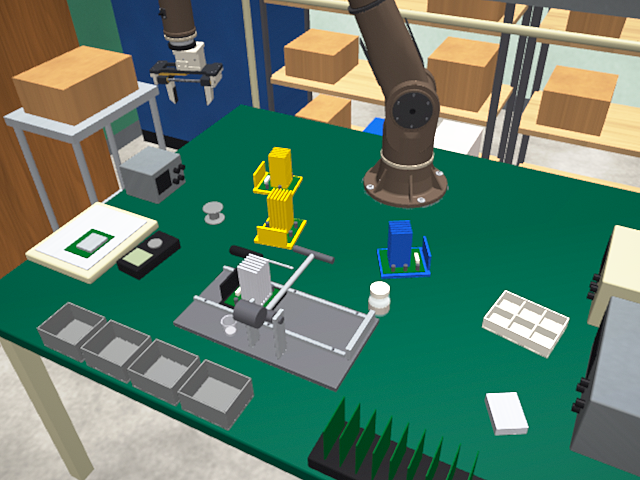

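View pics/top0.png

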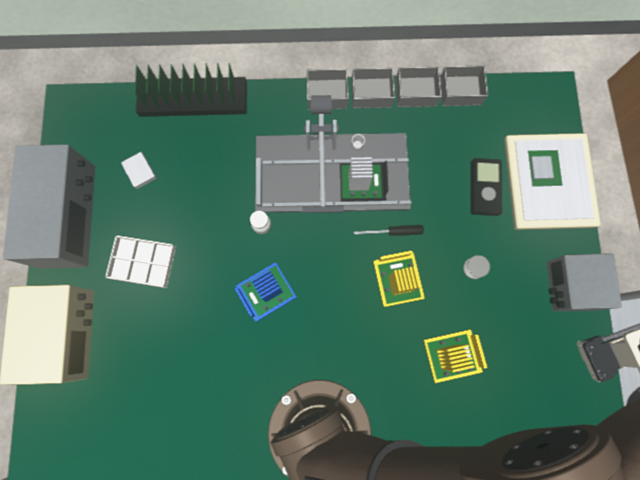

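The scene picture shows the black carrier, with its grey heatsink, at about (250,285), and the gate arm running from the counterweight at (250,315) to the dark handle at (310,253). In the top picture the carrier is at (362,180), the end stop at (258,185), the handle near (322,208), the jar at (260,222) and the screwdriver at (390,231).

Carrier candidates in the top picture are black (362,180), blue (265,291) and yellow (400,278) and (455,355). Only the black one lies in the track, so it is the one meant. I'll confirm it in an enlarged crop.

```bash
cat > h.py <<'E'
from cell import *
import cv2, numpy as np
from scipy.spatial.transform import Rotation as R
def ray(n,u,v,z):
    c=get_calibration(n);T=c["pose"];d=T[:3,:3]@np.linalg.inv(c["camera_matrix"])@[u,v,1]
    return T[:3,3]+d*(z-T[2,3])/d[2]
def proj(n,p):
    c=get_calibration(n);T=c["pose"];q=c["camera_matrix"]@(T[:3,:3].T@(np.asarray(p)-T[:3,3]));return q[:2]/q[2]
def cloud(n,d):
    c=get_calibration(n);K=c["camera_matrix"];T=c["pose"]
    v,u=np.indices(d.shape);P=np.stack([(u-K[0,2])/K[0,0]*d,(v-K[1,2])/K[1,1]*d,d],-1)
    return P@T[:3,:3].T+T[:3,3]
E
python3 - <<'E'
from h import *
f=np.load("top0.npz");im,d=f["im"],f["d"]
cv2.imwrite("pics/crop.png",cv2.resize(im[90:245,240:430],None,fx=3.8,fy=3.8,interpolation=cv2.INTER_CUBIC))
P=cloud("top",d)
# plate: grey pixels near z=12mm
m=(abs(P[...,2]-.013)<.008)&(im.max(2).astype(int)-im.min(2)<25)&(im.mean(2)>60)
m=cv2.morphologyEx(m.astype(np.uint8),cv2.MORPH_CLOSE,np.ones((9,9)));m[:, :245]=0;m[:,425:]=0;m[:120]=0;m[220:]=0
c=max(cv2.findContours(m,0,2)[0],key=cv2.contourArea)
w=np.array([ray("top",*p[0],.012)[:2] for p in c],np.float32)
r=cv2.minAreaRect(w);print(r,cv2.boxPoints(r))
h=abs(P[...,2]-.115)<.02
for u,v in [(322,208),(306,208),(340,208),(322,190),(360,160),(320,103),(258,185),(370,190)]: print(u,v,P[v,u].round(3))
E
```

```text
((0.6662263870239258, -0.052411288022994995), (0.2379152625799179, 0.4139074683189392), 0.9356626868247986) [[ 0.54390514  0.1525723 ]
 [ 0.55066407 -0.26127997]
 [ 0.78854764 -0.25739488]
 [ 0.7817887   0.1564574 ]]
322 208 [ 0.528 -0.023  0.126]
306 208 [0.53  0.016 0.12 ]
340 208 [ 0.529 -0.067  0.117]
322 190 [ 0.575 -0.024  0.121]
360 160 [ 0.649 -0.12   0.122]
320 103 [ 0.775 -0.025  0.178]
258 185 [0.617 0.141 0.046]
370 190 [ 0.601 -0.152  0.027]
```

View pics/crop.png

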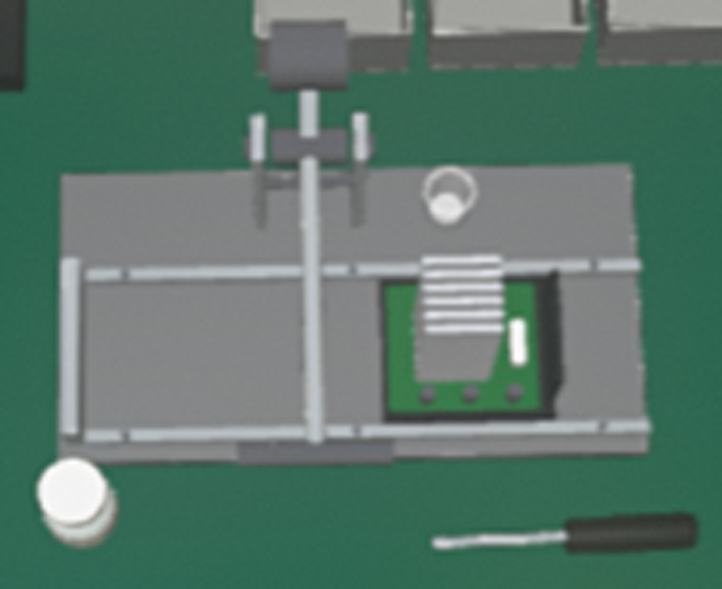

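The enlarged crop confirms it: black tray with its push plate (crop 549,345) on the right of the track, end stop on the left (70,345), and the gate arm between them. I'll fit the fixture pose from the plate corners.

```bash
python3 - <<'E'
from h import *
g=lambda x,y,z:ray("top",240+x/3.8,90+y/3.8,z)
pts=[(61,175,.012,140,178),(632,165,.012,140,-232),(649,453,.012,-75,-232),(61,463,.012,-75,178),
 (238,452,.115,-100,50),(393,452,.115,-100,-50),(70,434,.044,-63,166),(70,259,.044,63,166)]
W=np.array([g(*p[:3])[:2] for p in pts]);F=np.array([p[3:] for p in pts])/1000
a=F.mean(0);b=W.mean(0);U,S,V=np.linalg.svd((F-a).T@(W-b));Rm=V.T@np.diag([1,np.linalg.det(V.T@U.T)])@U.T
t=b-Rm@a;print("yaw",np.arctan2(Rm[1,0],Rm[0,0]),"org",t);print((W-(F@Rm.T+t)).round(4)*1000)
f=lambda p:(Rm.T@(np.array(p)[:2]-t)*1000).round(1)
print("push plate top", f(g(556,272,.067)),f(g(562,380,.067)),"tray left",f(g(383,280,.022)),f(g(383,420,.022)))
print("jar",f(g(72,490,.07)),"driver",f(g(437,543,.01)),f(g(690,530,.015)),"cup",f(g(449,193,.047)))
for n,p in dict(handle=(-100,0),push=(0,-165),stop=(0,160)).items(): print(n,Rm@(np.array(p)/1000)+t)
np.savez("fix.npz",R=Rm,t=t)
s=observe();print(R.from_rotvec(s["ee_rot"]).as_matrix().round(3))
E
```

```text
yaw -0.009103576804687747 org [ 0.62718713 -0.02699178]
[[-0.6  0.2]
 [-0.6 -0.6]
 [-0.2 -0.6]
 [ 0.  -1.7]
 [ 2.   0.1]
 [ 0.3  1.2]
 [-0.4  0.2]
 [-0.4  1.2]]
push plate top [  38.  -165.7] [ -38.6 -166.2] tray left [ 51.5 -50.6] [-50.9 -47.8]
jar [-109.4  161.4] driver [-136.2  -83.2] [-131.3 -257.1] cup [105.3 -97. ]
handle [ 0.52719127 -0.02608143]
push [ 0.62568506 -0.19198494]
stop [0.62864368 0.13300159]
[[-0.001  0.309 -0.951]
 [ 0.001 -0.951 -0.309]
 [-1.    -0.001  0.   ]]
```

```bash
cat >> h.py <<'E'
def togo(fx,fy,z,ang=0):
    "remaining tool-frame shift/turn to TCP at fixture (fx,fy) mm, world z m, tool down with tool y along fixture x turned by ang"
    f=np.load("fix.npz");p=np.r_[f["R"]@[fx/1000,fy/1000]+f["t"],z];s=observe();A=R.from_rotvec(s["ee_rot"]).as_matrix()
    a=np.arctan2(f["R"][1,0],f["R"][0,0])+ang;y=np.array([np.cos(a),np.sin(a),0]);x=np.array([0,0,-1.]);B=np.c_[x,y,np.cross(x,y)]
    print("clk",round(s["clock"],2),"fix",(f["R"].T@(s["position"][:2]-f["t"])*1000).round(1),"z",s["position"][2].round(4),"F",s["force"].round(1),"w",round(s["width"],3))
    print(" shift",(A.T@(p-s["position"])).round(4),"turn",R.from_matrix(A.T@B).as_rotvec().round(3),"j",s["joints"].round(2))
E
python3 -m handwheel '[[1,0,-0.033,-0.036,0,0,0],[1,0,-0.033,-0.036,0,0,0],[1,0,-0.033,-0.036,0,0,0],[1,0,-0.033,-0.036,0,0,0],[1,0,-0.033,-0.036,0,0,0],[1,0,-0.033,-0.036,0,0,0],[1,0,-0.033,-0.036,0,0,0],[1,0,-0.033,-0.036,0,0,0],[1,0,-0.033,-0.036,0,0,0],[1,0,0,0,0,0,0]]'
python3 -c "
from h import *
togo(-100,30,.22)"
```

```text
clock: 1.1
position: [0.4125, -0.2055, 0.2269]
ee_rot: [2.049, 0.336, -2.045]
force: [-0.2, -0.4, 0.4]
width: 1.001
clk 1.1 fix [-213.  -180.5] z 0.2269 F [-0.2 -0.4  0.4] w 1.001
 shift [ 0.0075 -0.162  -0.1755] turn [-1.238 -0.003  0.   ] j [ 0.54  0.18 -0.22  1.94  0.04  1.02 -0.95]
```

Next, the turn, then the remaining shift.

```bash
python3 -m handwheel '[[1,0,0,0,-0.138,0,0],[1,0,0,0,-0.138,0,0],[1,0,0,0,-0.138,0,0],[1,0,0,0,-0.138,0,0],[1,0,0,0,-0.138,0,0],[1,0,0,0,-0.138,0,0],[1,0,0,0,-0.138,0,0],[1,0,0,0,-0.138,0,0],[1,0,0,0,-0.134,0,0],[1,0,0,0,0,0,0]]' >/dev/null
python3 -c "
from h import *
togo(-100,30,.22)"
```

```text
clk 2.1 fix [-216.5 -187.4] z 0.2265 F [-0.1  0.2  0.4] w 1.002
 shift [ 0.0064  0.1147 -0.2184] turn [-0.008 -0.     0.001] j [ 0.69  0.2  -0.38  1.93  0.09  1.03  0.26]
```

```bash
python3 -m handwheel '[[1,0,0.023,-0.043,0,0,0],[1,0,0.023,-0.043,0,0,0],[1,0,0.023,-0.043,0,0,0],[1,0,0.023,-0.043,0,0,0],[1,0,0.023,-0.043,-0.008,0,0],[1,0,0,0,0,0,0],[1,0,0,0,0,0,0]]' >/dev/null
python3 - <<'E'
from h import *
togo(-100,30,.096)
im,d=get_image("wrist");cv2.imwrite("pics/w1.png",im)
f=np.load("fix.npz")
for q in [(-100,-50),(-100,50),(-100,0)]: print(q,proj("wrist",np.r_[f["R"]@(np.array(q)/1000)+f["t"],.115]))
E
```

```text
clk 2.8 fix [-98.9  27.7] z 0.2262 F [ 0.2 -0.6 -0.2] w 1.0
 shift [ 0.1302 -0.0009 -0.0022] turn [-0.003 -0.     0.001] j [ 0.28  0.33 -0.49  1.78  0.17  1.08 -0.29]
(-100, -50) [322.15812549 336.56680117]
(-100, 50) [321.52691486 200.8671446 ]
(-100, 0) [321.85825729 272.10018788]
```

View pics/w1.png

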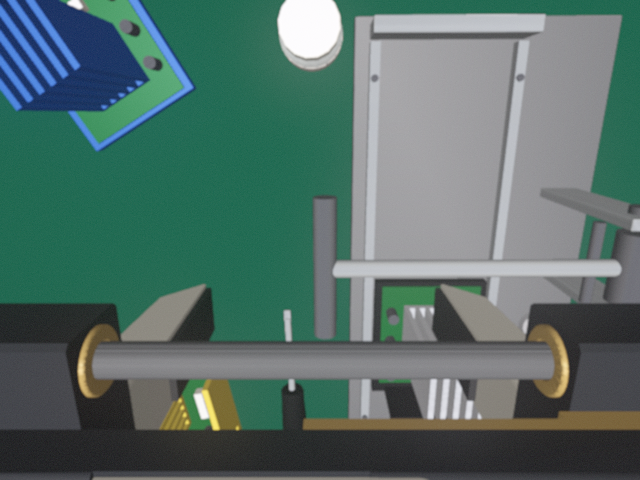

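The wrist view shows the handle at (325,197–337), within about 2 mm of the estimate and between the open fingers. I'll descend, then close gently beside the arm bar. The round handle can turn in the pads while I follow its arc.

```bash
python3 -m handwheel '[[1,0.04,0,-0.002,0,0,0],[1,0.04,0,0,0,0,0],[1,0.03,0,0,0,0,0],[1,0.02,0,0,0,0,0],[1,0,0,0,0,0,0],[1,0,0,0,0,0,0]]'
python3 -m handwheel '[[0,0,0,0,0,0,0],[0,0,0,0,0,0,0],[0,0,0,0,0,0,0],[0,0,0,0,0,0,0],[0,0,0,0,0,0,0],[0,0,0,0,0,0,0],[0,0,0,0,0,0,0],[0,0,0,0,0,0,0]]' 10
python3 -c "
from h import *
togo(-98,30,.096)
t=np.arange(0,1.75,.1);print(np.c_[t,-98+208*(1-np.cos(t)),208*np.sin(t)].round(0).tolist())"
```

```text
clock: 3.45
position: [0.5283, 0.0013, 0.0972]
ee_rot: [1.219, 1.202, -1.22]
force: [-0.1, 0.3, -0.5]
width: 0.999
clock: 4.25
position: [0.5285, 0.0028, 0.0967]
ee_rot: [1.217, 1.204, -1.217]
force: [-0.6, -0.2, 0.1]
width: 0.352
clk 4.25 fix [-98.9  28.9] z 0.0967 F [-0.6 -0.2  0.1] w 0.352
 shift [ 0.0007  0.0009 -0.0011] turn [-0.002  0.     0.   ] j [ 0.23  0.47 -0.45  1.93  0.28  0.8  -0.39]
[[0.0, -98.0, 0.0], [0.0, -97.0, 21.0], [0.0, -94.0, 41.0], [0.0, -89.0, 61.0], [0.0, -82.0, 81.0], [0.0, -73.0, 100.0], [1.0, -62.0, 117.0], [1.0, -49.0, 134.0], [1.0, -35.0, 149.0], [1.0, -19.0, 163.0], [1.0, -2.0, 175.0], [1.0, 16.0, 185.0], [1.0, 35.0, 194.0], [1.0, 54.0, 200.0], [1.0, 75.0, 205.0], [2.0, 95.0, 207.0], [2.0, 116.0, 208.0], [2.0, 137.0, 206.0]]
```

```bash
python3 -m handwheel '[[0,0,0,0,0,0,0],[0,0,0,0,0,0,0],[0,0,0,0,0,0,0],[0,0,0,0,0,0,0],[0,0,0,0,0,0,0]]' 10
python3 -m handwheel '[[0,0,0,0,0,0,0],[0,-0.01,0,0,0,0,0],[0,-0.011,0.001,0,0,0,0],[0,-0.01,0.001,0,0,0,0],[0,-0.01,0.002,0,0,0,0]]' 10
python3 -c "
from h import *
togo(-94,30,.137)"
```

```text
clock: 4.75
position: [0.5296, 0.0028, 0.097]
ee_rot: [1.218, 1.203, -1.216]
force: [5.5, -0.2, -0.9]
width: 0.17
clock: 5.25
position: [0.5342, 0.0027, 0.1385]
ee_rot: [1.219, 1.202, -1.215]
force: [9.4, -0.9, -4.1]
width: 0.168
clk 5.25 fix [-93.3  28.9] z 0.1385 F [ 9.4 -0.9 -4.1] w 0.168
 shift [ 0.0015 -0.0007 -0.0011] turn [-0.002 -0.    -0.003] j [ 0.25  0.43 -0.47  1.88  0.24  0.89 -0.35]
```

```bash
python3 -m handwheel '[[0,-0.020,0.007,0,0,0,0],[0,-0.020,0.007,0,0,0,0],[0,-0.019,0.009,0,0,0,0],[0,-0.018,0.011,0,0,0,0],[0,-0.017,0.013,0,0,0,0],[0,-0.015,0.014,0,0,0,0],[0,-0.014,0.016,0,0,0,0],[0,-0.012,0.017,0,0,0,0],[0,-0.010,0.018,0,0,0,0]]' 10
python3 -c "
from h import *
togo(16,30,.283)"
```

```text
clock: 6.15
position: [0.6436, 0.0018, 0.284]
ee_rot: [1.216, 1.205, -1.219]
force: [-1.0, 0.2, 0.7]
width: 0.17
clk 6.15 fix [16.2 28.9] z 0.284 F [-1.   0.2  0.7] w 0.17
 shift [ 0.001  -0.0002 -0.0011] turn [-0.001  0.     0.002] j [ 0.21  0.47 -0.46  1.41  0.21  1.31 -0.27]
```

```bash
python3 -m handwheel '[[0,-0.009,0.019,0,0,0,0],[0,-0.007,0.020,0,0,0,0],[0,-0.005,0.020,0,0,0,0],[0,-0.003,0.021,0,0,0,0],[0,-0.001,0.021,0,0,0,0],[0,0,0,0,0,0,0],[0,0,0,0,0,0,0]]' 10
python3 - <<'E'
from h import *
togo(116,30,.304)
im,d=get_image("scene");cv2.imwrite("pics/s1.png",im)
E
```

```text
clock: 6.85
position: [0.7455, 0.0004, 0.3071]
ee_rot: [1.217, 1.205, -1.218]
force: [1.9, 0.6, -0.3]
width: 0.171
clk 6.85 fix [118.   28.5] z 0.3071 F [ 1.9  0.6 -0.3] w 0.171
 shift [ 0.0031 -0.002  -0.0015] turn [-0.002 -0.     0.001] j [ 0.13  0.65 -0.42  1.06  0.25  1.49 -0.24]
```

View pics/s1.png

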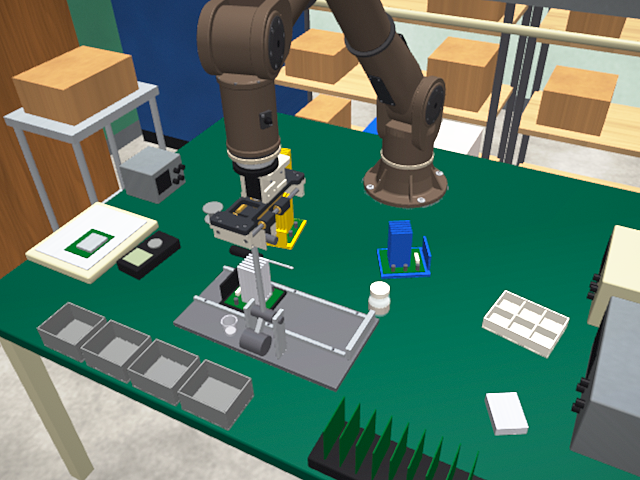

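The scene view shows the arm upright at about (258,270), its handle in the fingers at (250,250), and the carrier unmoved. I'll release and lift straight up.

```bash
python3 -m handwheel '[[1,0,0,0,0,0,0],[1,0,0,0,0,0,0],[1,0,0,0,0,0,0],[1,0,0,0,0,0,0],[1,0,0,0,0,0,0],[1,0,0,0,0,0,0],[1,0,0,0,0,0,0],[1,0,0,0,0,0,0]]'
python3 -m handwheel '[[1,-0.03,0,0,0,0,0],[1,-0.03,0,0,0,0,0],[1,-0.02,0,0,0,0,0],[1,0,0,0,0,0,0],[1,0,0,0,0,0,0],[1,0,0,0,0,0,0]]'
python3 - <<'E'
from h import *
togo(0,-230,.26)
im,d=get_image("scene");P=cloud("scene",d)
f=np.load("fix.npz");Q=(P[...,:2]-f["t"])@f["R"]*1000
m=(abs(Q[...,1])<55)&(P[...,2]>.27)&(P[...,2]<.34)&(Q[...,0]>60)&(Q[...,0]<220);print("handle",m.sum(),np.median(Q[m],0),np.median(P[m],0))
g=cv2.resize(im[190:400,160:420],None,fx=2.8,fy=2.8,interpolation=cv2.INTER_CUBIC);cv2.imwrite("pics/s2.png",g)
E
```

```text
clock: 7.7
position: [0.7455, 0.0004, 0.3077]
ee_rot: [1.217, 1.204, -1.217]
force: [1.8, 0.3, -0.6]
width: 0.817
clock: 8.3
position: [0.7451, 0.0003, 0.3863]
ee_rot: [1.216, 1.205, -1.219]
force: [0.2, 0.2, 0.6]
width: 0.999
clk 8.3 fix [117.7  28.4] z 0.3863 F [0.2 0.2 0.6] w 0.999
 shift [ 0.1266 -0.117   0.2585] turn [-0.002  0.     0.002] j [ 0.11  0.64 -0.41  0.88  0.24  1.67 -0.22]
handle 582 [153.63138236   6.83320953] [ 0.78104628 -0.02154787  0.32613124]
```

View pics/s2.png

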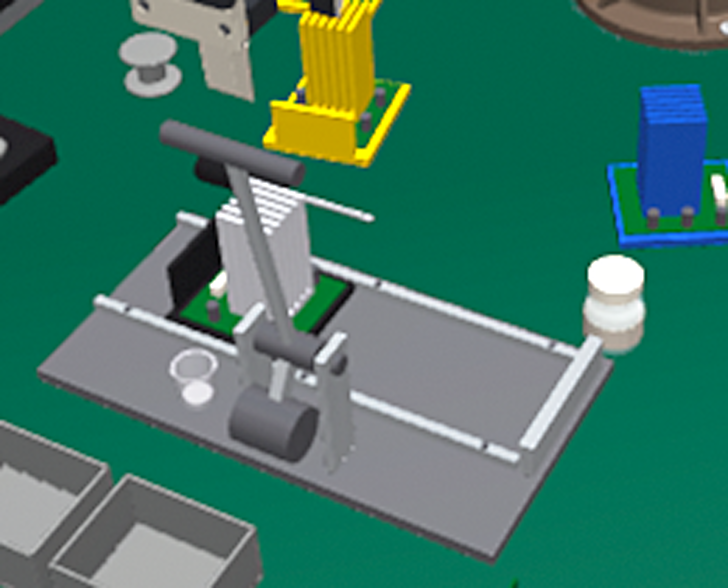

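The gate rests at its upper stop: the handle is seen at fixture x of about 153, the carrier is unmoved, and the gripper is clear.

I'll push with closed fingers and a tool tilt of 0.35 rad so the gripper body stays behind the heatsink. Offsetting it to fixture x of -16 keeps the body clear of the post.

```bash
python3 -m handwheel '[[0,0,-0.022,0.040,0,0,0],[0,0,-0.022,0.040,0,0,0],[0,0,-0.022,0.040,0,0,0],[0,0,-0.022,0.040,0,0,0],[0,0,-0.022,0.040,0,0,0],[0,0,-0.022,0.040,0,0,0],[0,0,0,0,0,0,0]]' >/dev/null
python3 -m handwheel '[[0,0,0,0,0,0.12,0],[0,0,0,0,0,0.12,0],[0,0,0,0,0,0.11,0],[0,0,0,0,0,0,0],[0,0,0,0,0,0,0],[0,0,0,0,0,0,0]]' 10
python3 -c "
from h import *
togo(-16,-215,.12);togo(-16,-215,.035)
A=R.from_rotvec(observe()['ee_rot']).as_matrix();print(A.T@(get_calibration('wrist')['pose'][:3,3]-observe()['position']))"
```

```text
clock: 9.65
position: [0.6112, -0.2364, 0.3881]
ee_rot: [1.469, 1.456, -1.028]
force: [0.2, 0.8, 0.1]
width: 0.009
clk 9.65 fix [ -14.1 -209.5] z 0.3881 F [0.2 0.8 0.1] w 0.009
 shift [ 0.2501 -0.0021  0.0968] turn [ 0.001 -0.349 -0.   ] j [ 0.7   0.57 -0.47  1.06 -0.09  1.66  0.27]
clk 9.65 fix [ -14.1 -209.5] z 0.3881 F [0.2 0.8 0.1] w 0.009
 shift [ 0.33   -0.0021  0.1258] turn [ 0.001 -0.349 -0.   ] j [ 0.7   0.57 -0.47  1.06 -0.09  1.66  0.27]
[-0.15761958 -0.00017587 -0.07809145]
```

```bash
python3 -m handwheel '[[0,0.041,0,0.0155,0,0,0],[0,0.041,0,0.0155,0,0,0],[0,0.041,0,0.0155,0,0,0],[0,0.041,0,0.0155,0,0,0],[0,0.041,0,0.0155,0,0,0],[0,0.041,0,0.0155,0,0,0],[0,0.041,0,0.0155,0,0,0],[0,0.04,-0.002,0.017,0,0,0],[0,0,0,0,0,0,0],[0,0,0,0,0,0,0]]' >/dev/null
python3 - <<'E'
from h import *
togo(-16,-180,.035)
im,d=get_image("wrist");cv2.imwrite("pics/w2.png",im)
E
```

```text
clk 10.65 fix [ -15.7 -215.6] z 0.0389 F [ 0.6 -1.   1.6] w 0.007
 shift [ 0.0159 -0.0003 -0.0321] turn [ 0.   -0.35 -0.  ] j [ 0.73  0.82 -0.45  1.49 -0.    1.01  0.39]
```

View pics/w2.png

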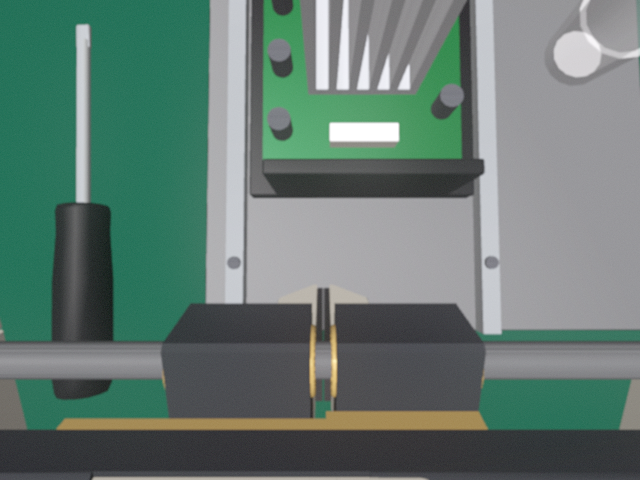

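The wrist view shows the push plate ahead at (373,165) and the fingertips at (323,290), in line with the track. I'll start pushing along +y.

```bash
python3 -m handwheel '[[0,0.0034,0,-0.0094,0,0,0],[0,0.0034,0,-0.0094,0,0,0],[0,0.0034,0,-0.0094,0,0,0],[0,0.0034,0,-0.0094,0,0,0],[0,0.0034,0,-0.0094,0,0,0],[0,0.0034,0,-0.0094,0,0,0],[0,0.0034,0,-0.0094,0,0,0],[0,0.0034,0,-0.0094,0,0,0]]'
python3 -c "
from h import *
togo(-16,30,.037)"
```

```text
clock: 11.5
position: [0.6099, -0.1655, 0.0381]
ee_rot: [1.472, 1.452, -1.032]
force: [-1.9, -6.9, 4.4]
width: 0.005
clk 11.5 fix [ -16.  -138.7] z 0.0381 F [-1.9 -6.9  4.4] w 0.005
 shift [ 0.0584 -0.0006 -0.1582] turn [-0.004 -0.347 -0.002] j [ 0.65  0.78 -0.46  1.6  -0.02  0.92  0.3 ]
```

```bash
python3 -m handwheel '[[0,0.0034,0,-0.0094,0,0,0],[0,0.0034,0,-0.0094,0,0,0],[0,0.0034,0,-0.0094,0,0,0],[0,0.0034,0,-0.0094,0,0,0],[0,0.0034,0,-0.0094,0,0,0],[0,0.0034,0,-0.0094,0,0,0],[0,0.0034,0,-0.0094,0,0,0],[0,0.0034,0,-0.0094,0,0,0]]'
python3 - <<'E'
from h import *
togo(-16,30,.037)
im,d=get_image("scene");g=cv2.resize(im[150:400,140:420],None,fx=2.4,fy=2.4,interpolation=cv2.INTER_CUBIC);cv2.imwrite("pics/s3.png",g)
E
```

```text
clock: 12.3
position: [0.6107, -0.0852, 0.0381]
ee_rot: [1.472, 1.453, -1.031]
force: [-1.5, -5.1, 3.5]
width: 0.003
clk 12.3 fix [-16.  -58.3] z 0.0381 F [-1.5 -5.1  3.5] w 0.003
 shift [ 0.0312 -0.0003 -0.0827] turn [-0.003 -0.348 -0.001] j [ 0.56  0.74 -0.48  1.68 -0.04  0.83  0.2 ]
```

View pics/s3.png

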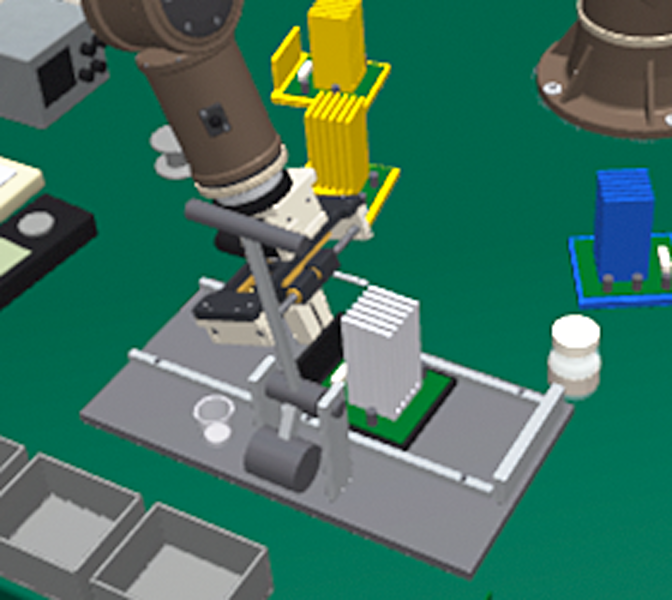

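The carrier is flat in its track and its heatsink (crop 385,350) is already through the open gate. The gripper is clear of the post. I'll go on.

```bash
python3 -m handwheel '[[0,0.0034,0,-0.0094,0,0,0],[0,0.0034,0,-0.0094,0,0,0],[0,0.0034,0,-0.0094,0,0,0],[0,0.0034,0,-0.0094,0,0,0],[0,0.0034,0,-0.0094,0,0,0],[0,0.0034,0,-0.0094,0,0,0],[0,0.0034,0,-0.0094,0,0,0],[0,0.002,0,-0.0047,0,0,0]]'
python3 -m handwheel '[[0,0.001,0,-0.003,0,0,0],[0,0.001,0,-0.003,0,0,0],[0,0,0,0,0,0,0]]'
python3 -c "
from h import *
togo(-16,31,.037)"
```

```text
clock: 13.15
position: [0.6112, -0.0088, 0.038]
ee_rot: [1.471, 1.455, -1.03]
force: [-2.0, -6.2, 4.4]
width: 0.003
clock: 13.45
position: [0.6114, -0.0031, 0.0381]
ee_rot: [1.471, 1.455, -1.03]
force: [-0.6, -4.0, 1.9]
width: 0.003
clk 13.45 fix [-16.   23.8] z 0.0381 F [-0.6 -4.   1.9] w 0.003
 shift [ 0.0035 -0.     -0.0064] turn [-0.002 -0.349 -0.   ] j [ 0.44  0.72 -0.48  1.74 -0.05  0.76  0.09]
```

```bash
python3 -m handwheel '[[0,0.001,0,-0.003,0,0,0],[0,0.001,0,-0.003,0,0,0],[0,0,0,0,0,0,0]]'
python3 -m handwheel '[[0,0.001,0,-0.002,0,0,0],[0,0.001,0,-0.002,0,0,0],[0,0,0,0,0,0,0]]'
```

```text
clock: 13.75
position: [0.6114, 0.0035, 0.0382]
ee_rot: [1.472, 1.455, -1.03]
force: [-0.7, -3.5, 1.7]
width: 0.003
clock: 14.05
position: [0.6118, 0.007, 0.0378]
ee_rot: [1.472, 1.454, -1.031]
force: [-1.9, -6.9, 3.3]
width: 0.004
```

```bash
python3 -m handwheel '[[0,0.001,0,-0.002,0,0,0],[0,0,0,0,0,0,0]]'
python3 -m handwheel '[[0,0.001,0,-0.002,0,0,0],[0,0,0,0,0,0,0]]'
python3 - <<'E'
from h import *
togo(-16,31,.037)
im,d=get_image("scene");g=cv2.resize(im[200:380,200:420],None,fx=3.3,fy=3.3,interpolation=cv2.INTER_CUBIC);cv2.imwrite("pics/s4.png",g)
E
```

```text
clock: 14.25
position: [0.6121, 0.0074, 0.0376]
ee_rot: [1.472, 1.451, -1.032]
force: [-3.3, -11.0, 5.9]
width: 0.007
clock: 14.45
position: [0.6126, 0.0077, 0.0373]
ee_rot: [1.472, 1.449, -1.033]
force: [-2.8, -15.9, 9.2]
width: 0.005
clk 14.45 fix [-14.9  34.6] z 0.0373 F [ -2.8 -15.9   9.2] w 0.005
 shift [-0.0009 -0.0011  0.0035] turn [-0.006 -0.345 -0.003] j [ 0.42  0.72 -0.48  1.75 -0.05  0.75  0.07]
```

View pics/s4.png

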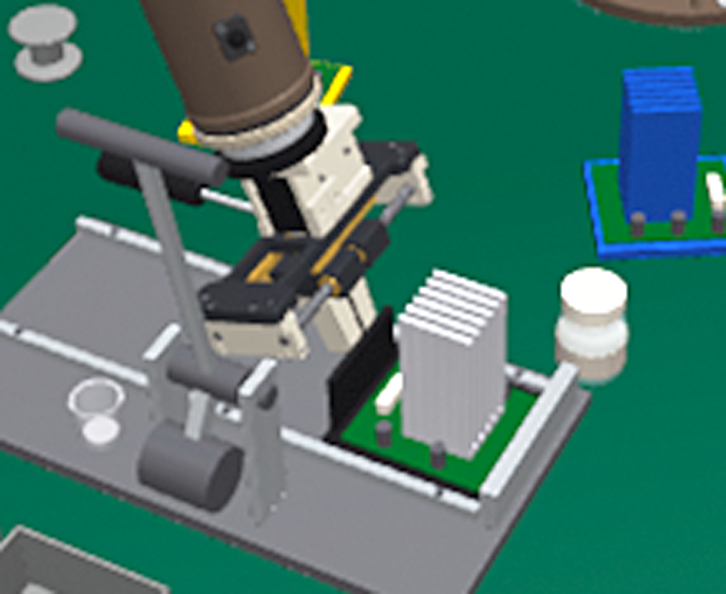

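The carrier is against the end stop (crop 530,430), and the TCP has stopped moving while the force climbs. Now I'll back off along -y, then along the tool axis.

```bash
python3 -m handwheel '[[0,-0.002,0,0.005,0,0,0],[0,-0.0034,0,0.0094,0,0,0],[0,-0.0068,0,0.0188,0,0,0],[0,-0.0068,0,0.0188,0,0,0],[0,-0.0068,0,0.0188,0,0,0],[0,-0.0068,0,0.0188,0,0,0],[0,-0.0068,0,0.0188,0,0,0],[0,-0.0068,0,0.0188,0,0,0],[0,-0.0068,0,0.0188,0,0,0],[0,-0.0068,0,0.0188,0,0,0]]' >/dev/null
python3 -m handwheel '[[0,-0.03,0,0,0,0,0],[0,-0.03,0,0,0,0,0],[0,-0.03,0,0,0,0,0],[0,-0.02,0,0,0,0,0],[0,0,0,0,0,0,0],[0,0,0,0,0,0,0],[0,0,0,0,0,0,0]]'
python3 - <<'E'
from h import *
im,d=get_image("top");P=cloud("top",d)
f=np.load("fix.npz");Q=(P[...,:2]-f["t"])@f["R"]*1000
g=cv2.cvtColor(im,cv2.COLOR_BGR2HSV);Z=P[...,2]
m=(Z>.1)&(Z<.135)&(abs(Q[...,0])<45)&(Q[...,1]>40)&(Q[...,1]<160);print("heatsink y range (expect 87..137)",m.sum(),np.percentile(Q[m][:,1],[3,50,97]),"z",np.percentile(Z[m],90))
h=(Z>.27)&(Z<.36)&(Q[...,0]>60)&(Q[...,0]<220)&(abs(Q[...,1])<55);print("handle",h.sum(),np.median(Q[h],0),np.median(Z[h]))
cv2.imwrite("pics/t2.png",cv2.resize(im[60:300,100:520],None,fx=1.9,fy=1.9,interpolation=cv2.INTER_CUBIC))
E
```

```text
clock: 16.2
position: [0.6086, -0.2001, 0.1391]
ee_rot: [1.471, 1.458, -1.03]
force: [-0.0, 0.5, -0.7]
width: 0.004
heatsink y range (expect 87..137) 488 [ 89.57498703 113.5976932  137.82480768] z 0.13105071420411377
handle 471 [143.59177938   1.91782017] 0.3275753285124201
```

View pics/t2.png

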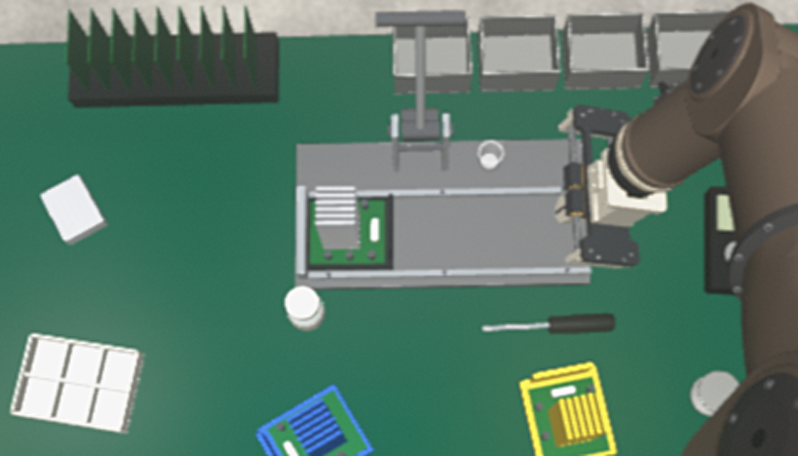

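The top view shows the carrier against the stop (crop 350,235), the gate raised (crop 420,60), the bystanders in place, and the robot clear.

```bash
python3 -c "
from cell import *
print(sign_off())"
```

```text
the job is handed in; nothing more can be done
None
```

The gate arm stands raised by itself and the carrier rests against the end stop. I handed the job in at about 16 s of the 59 s allowed; `sign_off()` reported no verdict.

- **Gate:** I held the round handle lightly beside the arm bar (10 N), followed its arc to about 1.6 rad and let go. It then settled against its upper stop. The last check put the handle at about fixture x 144 mm, z 0.328 m; at the stop it should be near x 147 mm, z 0.322 m.
- **Carrier:** I pushed the push plate with closed fingers and a tilted tool, using roughly 4–8 N, until it stopped at the end stop and the force rose to 16 N. The heatsink is centred at about fixture y 113.6 mm, which puts the carrier at about 101.6 mm against a nominal 100 mm, within the measuring error. Its top measured 0.131 m against 0.129 m expected, so it lies flat.
- **Surroundings:** The bystanders in the last top view looked unmoved; I did not measure them, and the arm partly hid the meter. The tool was about 0.14 m up, touching nothing, with the wrist force near zero.

No check failed. The only disagreements were position offsets of a few millimetres, such as the handle first appearing about 2 mm from my estimate.

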